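# Check a rear hub on the barrel gauge

## Task

Take the rear hub (the tall one with the bare ribbed metal sleeve on top) and stand it on the bed of the gauge, in front of the middle of the stop, then push it against the stop until both flanges are fully home and the sprung feeler is pressed in. Hold it still there for two seconds so that the gauge can take its reading, then carry the hub to the empty shallow grey tray and leave it standing upright in there.

Things in the scene. Friction and masses are not known exactly. Their poses are not given: they have to be found in the camera images.
- hub_grip (a point): Rear hub, loose, 0.3 kg, upright, 100 mm tall. From its foot up: metal collar 50 dia x 6, black flange 62 x 4, black barrel 36 x 38, black flange 62 x 4, ribbed metal sleeve 34 dia x 42, cap 20 x 6. Round: yaw is free. Point: on the axis, mid-sleeve, where to grip it, 76 above the foot, 24 above the upper flange; z up. The other hubs, one slim, one squat and fat, have no sleeve.
- stop (a point): Gauge, fixed: steel bed 200 x 130 mm, 10 high, with an upright flat-faced stop block 100 wide, top 50 above the bed; 140 of bed in front of it. Point: bed surface at the foot of the face's middle; x level, into the stop (the way to push), y along the face, z up. With the hub standing on the bed and home, its grip point is at x = -31, z = 76 mm.
- feeler (a joint): Sprung plunger through the stop's middle, sliding along the stop's x: m pressed in, 0 free, 0.010 with the hub home (flanges on the face). Its steel pad, 30 mm wide x 14 high, centred 29 above the bed, juts 23 from the face when free and bears on the barrel between the flanges. It pushes back with 3 N at first, 8 N at home, and springs out when the hub leaves.
- tray_in (a point): Shallow square open tray of grey plastic, empty, fixed: 190 x 190 mm outside, walls 5 thick, rim 30 above the bench. Point: centre of its inner floor, 5 mm above the bench; x and y along its sides, z up.
Not all that is in view belongs to the job. Leave any pink look-alike of the part that bears stop alone.

How it is judged:
On the way:
1. the rear hub stands upright on the gauge's bed, flanges against the middle of the stop with the feeler pressed in, and is held so for 1.5 s (value of joint feeler above 0.0065 m and x of hub_grip in the frame of stop between -0.038 and -0.022 m and y of hub_grip in the frame of stop between -0.016 and 0.016 m and z of hub_grip in the frame of stop below 0.086 m and angle between hub_grip's own z axis and vertical below 0.18 rad), for 1.5 s.
At the end, for the whole second after the job is handed in: The rear hub, after 1.5 s unbroken on the gauge (within 7 mm of home, 16 mm of the middle, 10 mm of the bed), stands upright (10 degrees) on the floor of the grey tray, anywhere inside its walls, let go; the feeler is out again (under 3 mm) (x of hub_grip in the frame of tray_in between -0.068 and 0.068 m and y of hub_grip in the frame of tray_in between -0.068 and 0.068 m and z of hub_grip in the frame of tray_in between 0.07 and 0.082 m and angle between hub_grip's own z axis and vertical below 0.18 rad and value of joint feeler below 0.003 m); the robot touches nothing.
It also fails if it takes over 56 s, if anything falls off the work surface, if the arm or the gripper's body presses on something with over 40 N, if the wrist force passes 120 N, or if a joint passes its speed limit or range.

## Robot

A 6-joint arm with a two-finger parallel gripper is mounted at the origin on the work surface. World frame = base frame: x ahead of the robot, y to its left, z up, the work surface at z = 0. Lengths are in m, angles in rad, forces in N, time in s.
With the tool pointing down it reaches from about 0.35 to 0.775 m from the base axis. Payload 7.3 kg.
Tool frame: the origin (TCP) lies at the very end of the fingers, on their centre line; the grasp point (between the pads) lies 19 mm behind it; z points along the fingers, y is the direction in which the jaws open and shut (so a half turn about z gives the same grasp; the last joint's range is limited). The gripper opens to 92 mm and grips with 3 to 60 N. Pads are 19 mm wide; open, the fingers measure 130 mm over their backs; the gripper's body (75 mm by 190 mm) begins 47 mm behind the grasp point.
Start: joints at [-1.281, 0.342, 1.524, -0, 1.275, -0.146], TCP at [0.222, -0.476, 0.227] pointing down, gripper open.
Joint ranges: [-2.53, 2.53], [-0.77, 2.02], [0.04, 2.7], [-1, 4.14], [0.28, 2.66], [-3.11, 3.11]. Speed limits (rad/s): [2.57, 2.57, 3.14, 3.14, 3.14, 3.14].

## Interface

Orientations are given as [roll, pitch, yaw] about the fixed x, y, z axes, in that order (R = Rz(yaw) Ry(pitch) Rx(roll)).
In Python, from cell import robot gives the robot as it stands.
- The arm moves only by the shell command python3 -m pendant 'ROWS' [OPENING] [FORCE]. ROWS is JSON, a list of rows, each a list of 2 entries, a list of its own where there are three numbers: the shift along the tool's x, y, z in mm, then the turn about the tool's z in degrees. In form: [[[x, y, z], turn], ...]. A call has 1 to 10 rows; each row is the pose to reach, as a shift and turn from the pose measured when the call began, along the tool's axes at that moment; what a row does not reach only later rows make up. A row lasts 1/12 s, in which the tool goes at most 41.7 mm and 7.16 degrees, less where a joint would pass 70% of its speed; a pose out of reach is approached as far as the arm can. A call with a gripper value outside its range is refused whole. OPENING is the opening, from 0 (shut) to 1 (fully open), set as the call begins (- or left out, the last holds). The fingers move at their own pace and stop on an object; FORCE is the grip in N (left out, the last holds). Time passes only in rows, so rows that repeat a pose let the fingers close. It gives the time, the measured TCP pose, the force and the opening at its end, in the units of the state.
- robot.observe(): the state, without advancing time (a new reading comes with each control period).
- robot.read_camera(name): name is "scene" or "top" or "wrist"; returns the picture (384x512x3 uint8, red, green, blue); there is no depth.
- robot.calibration(name): a dict with "vfov" (degrees; the focal length in pixels is half the picture's height over the tangent of half this angle, whatever the lens; pixels are square), "cx", "cy" (the principal point, pixels), "rvec" (rotation vector, rad) and "tvec" (3), from world to camera coordinates, as OpenCV has them. Camera axes: x right, y down, z forward; pixel columns grow to the right and rows downward; lengths in m; the calibration is good to about 2 mm. A picture is of the moment at which its call begins: read the wrist's pose just before it. calibration takes no time and is no camera call; for the wrist camera it gives the pose at the moment of the call.
- robot.hand_in(): hands the job in, once; it reports no verdict.
Trained networks look in the newest picture that a camera, given by its name, has taken for a name from the list of things; names that differ only in an ending like _2 or _b are one class to them, and where a whole thing is asked for, a point or a joint stands for the part that bears it (a point fixed in the world has none). Each returns a list of dicts, best first, with "p" (0 to 1); they miss things now and then, are a little off and sometimes report something else, mostly with a low value. They report only what shows in the picture. A call takes as long as a camera call. They do not tell look-alikes from the thing itself.
- robot.find_in(camera, query): "xy" ([column, row] as shares, 0 to 1, of the picture: columns of its width, rows of its height, amid what is visible of it).
The state is a dict: "time": time; "qpos": joint angles; "qvel": joint speeds; "joint_efforts": joint torques, N m; "tool_pos": TCP position; "tool_rot": TCP orientation; "contact_force": force on the tool from outside, world axes, zero at the start; "torque": the same for the moment, N m; "opening": finger opening in m.
Only numpy, scipy, OpenCV 4.12 (cv2) and the standard library are available. Lean on these libraries where they do the work, as an engineer would, in place of code of your own. Each camera call takes 0.05 s, during which the arm holds its last target.

## Working session

There is one attempt and no reset: what is moved stays moved. The work goes in short steps, Python scripts to look and compute and a shell command to move; the robot and the scene stay as the last step left them, time stands still between calls to the robot, and variables do not carry over. Pictures are saved under pics/ and viewed, and the job is handed in when it is done.

```bash
ls; mkdir -p pics
python3 - <<'E'
from cell import robot
import cv2
s=robot.observe(); print(s)
for n in ["scene","top","wrist"]:
    im=robot.read_camera(n); cv2.imwrite(f"pics/{n}0.png",im[:,:,::-1])
    c=robot.calibration(n); print(n,c)
    for q in ["hub_grip","stop","feeler","tray_in"]:
        try: print(n,q,robot.find_in(n,q)[:3])
        except Exception as e: print(n,q,e)
E
```

```text
pics
{'time': 0.0, 'qpos': array([-1.28101113e+00,  3.42737556e-01,  1.52503426e+00,  2.51342258e-05,
        1.27540815e+00, -1.45983110e-01]), 'qvel': array([-2.20077087e-05, -5.40127676e-04, -4.93439763e-05,  1.44500979e-03,
       -1.45173946e-03, -1.53609884e-03]), 'joint_efforts': array([ 1.61510903e-03, -4.31240737e+01, -2.44217867e+01,  7.18661863e-02,
        5.58653427e-02, -1.05754079e-04]), 'tool_pos': array([ 0.22152084, -0.47551588,  0.22603126]), 'tool_rot': array([-3.14002572e+00, -2.54677084e-04,  4.35760772e-01]), 'contact_force': array([ 0.77101405, -0.4866539 ,  0.30993382]), 'torque': array([-0.02049431, -0.05263923, -0.00214624]), 'opening': 0.09205957862014463}
scene {'vfov': 44.37549379529841, 'cx': 252.44841032200924, 'cy': 193.21353928048572, 'rvec': array([ 0.81763255,  2.7453465 , -0.79184918]), 'tvec': array([ 0.37586974, -0.14843723,  1.36664495])}
scene hub_grip [{'xy': [0.4178, 0.6523], 'p': 0.89}]
scene stop [{'xy': [0.5119, 0.3581], 'p': 0.79}, {'xy': [0.5992, 0.8469], 'p': 0.66}]
scene feeler [{'xy': [0.5826, 0.844], 'p': 0.63}, {'xy': [0.5045, 0.3456], 'p': 0.59}]
scene tray_in [{'xy': [0.3113, 0.3997], 'p': 0.61}]
top {'vfov': 49.67669560426232, 'cx': 257.0761967966817, 'cy': 188.86083999805655, 'rvec': array([ 2.17008706, -2.11827411,  0.09937701]), 'tvec': array([0.00779913, 0.48902937, 1.0032827 ])}
top hub_grip [{'xy': [0.4787, 0.3784], 'p': 0.62}]
top stop [{'xy': [0.6703, 0.7117], 'p': 0.89}, {'xy': [0.2893, 0.4766], 'p': 0.64}]
top feeler [{'xy': [0.6832, 0.6862], 'p': 0.61}]
top tray_in [{'xy': [0.7682, 0.4318], 'p': 0.68}]
wrist {'vfov': 63.47565879594039, 'cx': 254.93376024113806, 'cy': 191.0268643453542, 'rvec': array([-2.42629975,  1.54737131,  0.23435772]), 'tvec': array([-0.52565308, -0.03713114,  0.3910443 ])}
wrist hub_grip []
wrist stop [{'xy': [0.1074, 0.1227], 'p': 0.87}]
wrist feeler []
wrist tray_in []
```

View pics/scene0.png

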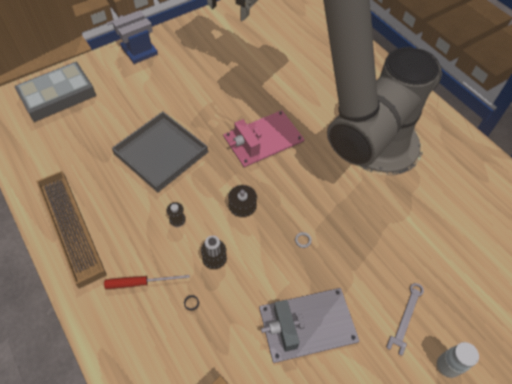

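View pics/top0.png

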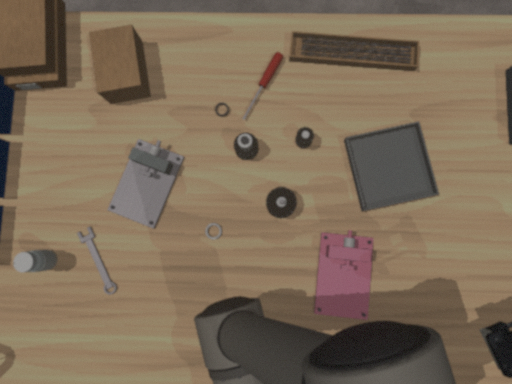

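View pics/wrist0.png

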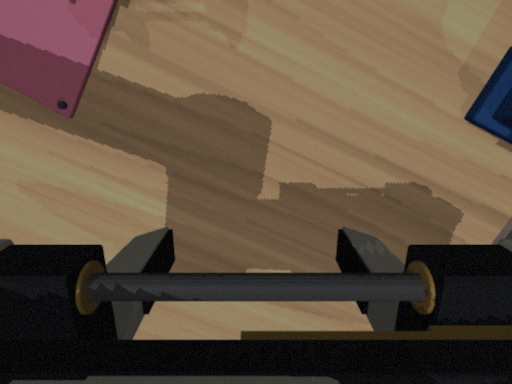

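```bash
cat > h.py <<'E'
import numpy as np, cv2
from cell import robot
def K(n):
    c=robot.calibration(n); f=192/np.tan(np.radians(c['vfov']/2))
    R,_=cv2.Rodrigues(c['rvec']); return np.array([[f,0,c['cx']],[0,f,c['cy']],[0,0,1]]),R,c['tvec']
def px2w(n,u,v,z,k=None):
    k_,R,t=k or K(n); d=R.T@np.linalg.inv(k_)@[u,v,1]; o=-R.T@t
    return o+d*(z-o[2])/d[2]
def w2px(n,p,k=None):
    k_,R,t=k or K(n); q=k_@(R@np.asarray(p,float)+t); return q[:2]/q[2]
def tri(a,pa,b,pb):
    A=[];
    for n,p in((a,pa),(b,pb)):
        k,R,t=K(n); P=k@np.c_[R,t]; A+= [p[0]*P[2]-P[0],p[1]*P[2]-P[1]]
    A=np.array(A); return np.linalg.lstsq(A[:,:3],-A[:,3],rcond=None)[0]
E
python3 - <<'E'
import cv2,numpy as np
t=cv2.imread('pics/top0.png'); s=cv2.imread('pics/scene0.png')
a=cv2.resize(t[100:240,90:330],None,fx=3.3,fy=3.3,interpolation=2)
b=cv2.resize(s[180:370,150:370],None,fx=3.1,fy=3.1,interpolation=2)
cv2.imwrite('pics/a.png',a);cv2.imwrite('pics/b.png',b)
E
```

```text
(no output)
```

View pics/a.png

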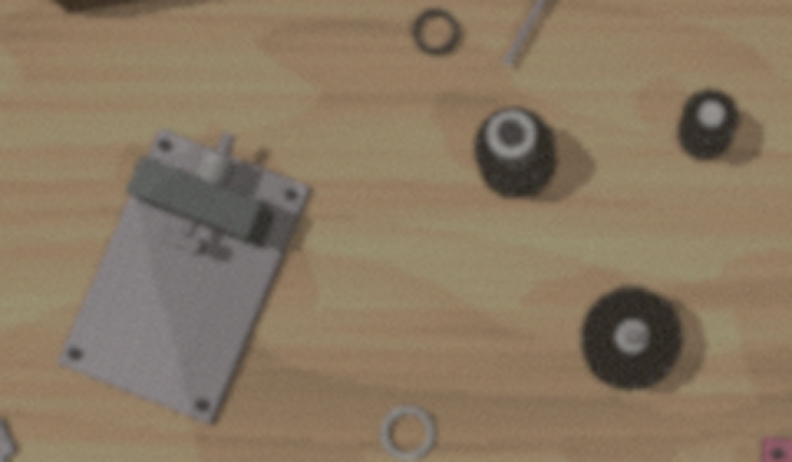

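View pics/b.png

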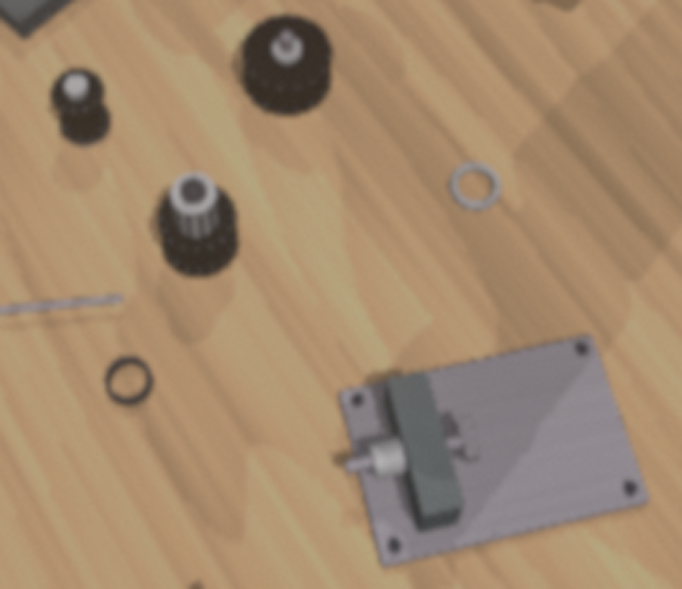

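Run:
```python
from h import *
from scipy.optimize import least_squares
A=lambda u,v:((u+.5)/3.3-.5+90,(v+.5)/3.3-.5+100)
B=lambda u,v:((u+.5)/3.1-.5+150,(v+.5)/3.1-.5+180)
kt,ks=K('top'),K('scene')
h1,h2=A(511,133),B(193,191)
print('hub cap tri',tri('top',h1,'scene',h2),px2w('top',*h1,.1),px2w('scene',*h2,.1))
# corners order: far-left, far-right, near-right, near-left in stop frame (x,y)
tc=[A(160,130),A(312,188),A(212,424),A(60,362)]
sc=[B(383,565),B(340,390),B(590,337),B(647,497)]
for a,b in zip(tc,sc): print(px2w('top',*a,.01).round(4),px2w('scene',*b,.01).round(4))
loc=np.array([[.06,.065],[.06,-.065],[-.14,-.065],[-.14,.065]])
def P(p,l,z=.01):
    c,s=np.cos(p[2]),np.sin(p[2]); return np.c_[l@np.array([[c,s],[-s,c]])+p[:2],np.full(len(l),z)]
def f(p,only=None):
    r=[]
    for w,a,b in zip(P(p,loc),tc,sc):
        if only!='s': r+=list(w2px('top',w,kt)-a)
        if only!='t': r+=list(w2px('scene',w,ks)-b)
    return np.array(r)
for o in (None,'t','s'):
    r=least_squares(f,[.55,.25,-.3],args=(o,)); print(o,r.x.round(4),np.abs(r.fun).max())
p=least_squares(f,[.55,.25,-.3]).x
t=cv2.imread('pics/top0.png');s=cv2.imread('pics/scene0.png')
sz=np.array([[0,.05],[0,-.05]])
for im,n,k in((t,'top',kt),(s,'scene',ks)):
    for pts in (P(p,loc),P(p,sz,.01),P(p,sz,.06)):
        q=np.array([w2px(n,w,k) for w in pts]); cv2.polylines(im,[np.round(q*16).astype(int)],True,(0,255,0),1,shift=4)
    # hub outlines
    hb=px2w('top',*h1,.1)
    for z,rr in((.1,.01),(.094,.017),(.052,.031),(0.01,.031)):
        q=np.array([w2px(n,[hb[0]+rr*np.cos(a),hb[1]+rr*np.sin(a),z],k) for a in np.linspace(0,6.28,40)]); cv2.polylines(im,[np.round(q*16).astype(int)],True,(0,0,255),1,shift=4)
cv2.imwrite('pics/ov.png',np.hstack([cv2.resize(t[100:240,90:290],(400,280)),cv2.resize(s[190:370,170:370],(400,360))[:280*1]]) if 0 else np.vstack([cv2.resize(t[110:240,100:280],None,fx=2.2,fy=2.2),cv2.resize(s[220:365,190:370],None,fx=2.2,fy=2.2)]))
tr=robot.find_in('top','tray_in')[0]['xy']; print(px2w('top',tr[0]*512,tr[1]*384,.005))
tq=[(345,138),(419,123),(438,194),(364,210)]
print([px2w('top',*q,.03).round(3) for q in tq])
```

```text
hub cap tri [0.59648046 0.05062219 0.09531045] [0.59561949 0.05008876 0.1       ] [0.59723204 0.05299253 0.1       ]
[0.6147 0.3329 0.01  ] [0.6164 0.335  0.01  ]
[0.5707 0.2103 0.01  ] [0.5715 0.2136 0.01  ]
[0.3853 0.2786 0.01  ] [0.3882 0.2834 0.01  ]
[0.43   0.3996 0.01  ] [0.4303 0.4004 0.01  ]
None [ 0.5385  0.2931 -0.3494] 1.9358802872350793
t [ 0.5378  0.2917 -0.3495] 0.6513010257205849
s [ 0.539   0.2942 -0.3496] 1.4515356097273866
[ 0.55867009 -0.32501497  0.005     ]
[array([ 0.622, -0.198,  0.03 ]), array([ 0.665, -0.383,  0.03 ]), array([ 0.486, -0.425,  0.03 ]), array([ 0.442, -0.245,  0.03 ])]
```

View pics/ov.png

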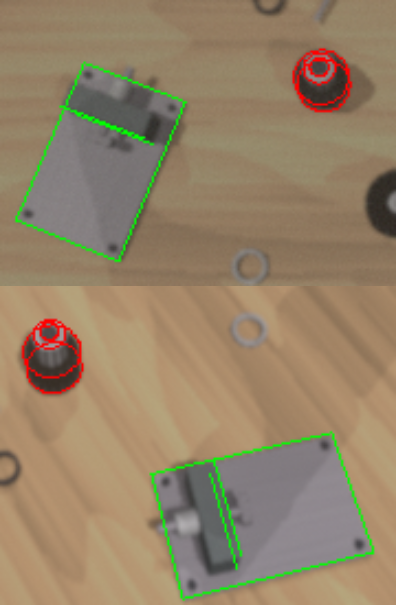

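Candidates in the top view are (245,146), (305,138) and (281,202). The one at (245,146) has the ringed ribbed metal sleeve, so it is the rear hub. The one at (305,138) is the slim hub and (281,202) is the fat one. The grey gauge at (147,183) is the real one and the pink one is the look-alike. The overlay agrees for both.

```bash
python3 -m pendant '[[[280,-160,0],22],[[280,-160,0],22],[[280,-160,0],22],[[280,-160,0],22],[[280,-160,0],22],[[280,-160,0],22],[[280,-160,0],22],[[280,-160,0],22],[[420,-240,0],45],[[420,-240,0],45]]' 1 30
python3 -m pendant '[[[280,-160,0],22],[[280,-160,0],22],[[280,-160,0],22],[[280,-160,0],22],[[280,-160,0],22],[[280,-160,0],22]]' | tail -0
python3 - <<'E'
from h import *
s=robot.observe();print(s['time'],s['tool_pos'],s['tool_rot'],s['qpos'])
def rows(tp,yawt):
    y=s['tool_rot'][2]; c,sn=np.cos(y),np.sin(y); d=np.array(tp)-s['tool_pos']
    print([1000*(d[0]*c+d[1]*sn),1000*(d[0]*sn-d[1]*c),-1000*d[2]],np.degrees(y-yawt))
rows([.596,.051,.2],-.3495)
E
```

```text
time: 1.63
tool_pos: [0.4501, -0.1532, 0.227]
tool_rot: [3.141, -0.001, -0.165]
contact_force: [0.2, 0.2, -0.2]
opening: 0.092
2.1333 [ 0.68400823 -0.06662578  0.22694711] [ 3.14147129e+00 -7.98331366e-04 -5.49202084e-01] [-2.08319773e-01  6.55628908e-01  1.00166269e+00 -3.82727623e-04
  1.48358924e+00  1.91171188e+00]
[np.float64(-136.46731524874977), np.float64(-54.38699589698177), np.float64(26.94711190016319)] -11.442086595259525Exception ignored on flushing sys.stdout:
BrokenPipeError: [Errno 32] Broken pipe
```

That second call was measured from the new pose, so it overshot. No harm done, and I'm correcting it now.

```bash
cat >> h.py <<'E'
def rows(tp,yawt):
    s=robot.observe()
    y=s['tool_rot'][2]; c,sn=np.cos(y),np.sin(y); d=np.array(tp)-s['tool_pos']
    print('t',round(s['time'],2),'pos',s['tool_pos'].round(4),'yaw',round(y,4),'F',s['contact_force'].round(1),'op',round(s['opening'],4),'->',np.round([1000*(d[0]*c+d[1]*sn),1000*(d[0]*sn-d[1]*c),-1000*d[2]],1),round(np.degrees(y-yawt),2))
E
python3 -m pendant '[[[-136,-54,0],-11.4],[[-136,-54,0],-11.4],[[-136,-54,0],-11.4],[[-136,-54,7],-11.4],[[-136,-54,7],-11.4],[[-136,-54,7],-11.4]]'
python3 - <<'E'
from h import *
rows([.596,.051,.06],-.3495)
im=robot.read_camera('wrist')[:,:,::-1].copy(); k=K('wrist')
for p in ([.596,.051,.1],[.597,.053,.1],[.596,.051,.052]):
    q=w2px('wrist',p,k);print(q); cv2.circle(im,tuple(int(v) for v in q),2,(0,255,0),-1)
print(robot.find_in('wrist','hub_grip'))
cv2.imwrite('pics/w1.png',im)
E
```

```text
time: 2.63
tool_pos: [0.5958, 0.0514, 0.2199]
tool_rot: [3.141, -0.001, -0.348]
contact_force: [1.4, -0.7, 0.1]
opening: 0.0915
t 2.63 pos [0.5958 0.0514 0.2199] yaw -0.348 F [ 1.4 -0.7  0.1] op 0.0915 -> [  0.4   0.3 159.9] 0.08
[253.91279408 186.28328281]
[251.53300064 186.02269393]
[254.02056671 173.83282044]
[{'xy': [0.5025, 0.4401], 'p': 0.82}]
```

View pics/w1.png

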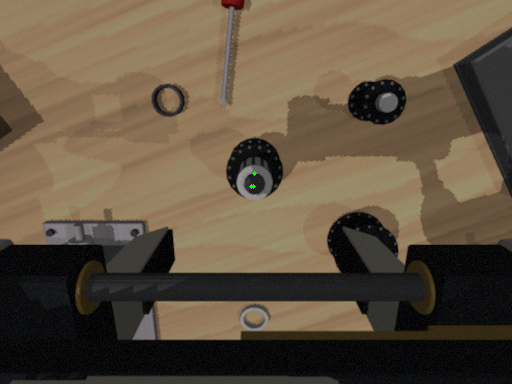

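The wrist view shows the sleeved hub, cap centre at about (254,182). My projection lands at (254,186), so the hub is about 3 mm further along tool x.

Run:
```python
from h import *
p=px2w('wrist',254.5,182,.1);print(p)
rows([p[0],p[1],.06],-.3495)
```

```text
[0.60008882 0.04842217 0.1       ]
t 2.73 pos [0.5969 0.0497 0.2202] yaw -0.3506 F [0.6 0.7 0.7] op 0.0917 -> [3.500e+00 1.000e-01 1.602e+02] -0.06
```

```bash
python3 -m pendant '[[[3,0,40],0],[[3,0,80],0],[[3,0,110],0],[[3,0,130],0],[[3,0,145],0],[[3,0,155],0],[[3,0,159],0],[[3,0,159],0]]'
python3 - <<'E'
from h import *
im=robot.read_camera('wrist')[:,:,::-1]
cv2.imwrite('pics/w2.png',im)
E
```

```text
time: 3.4
tool_pos: [0.6002, 0.0477, 0.0606]
tool_rot: [3.141, -0.001, -0.352]
contact_force: [0.5, -0.0, -0.5]
opening: 0.0916
```

View pics/w2.png

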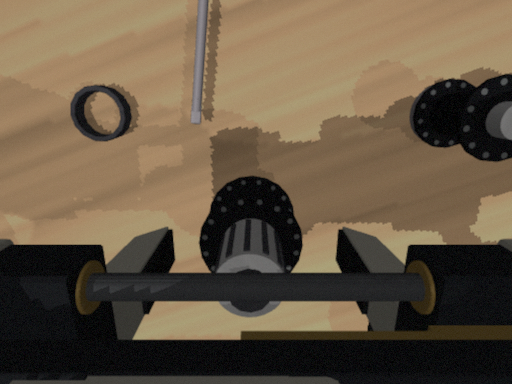

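The sleeve is at (250,280), centred between the fingers. Closing now.

```bash
python3 -m pendant '[[[0,0,0],0],[[0,0,0],0],[[0,0,0],0],[[0,0,0],0],[[0,0,0],0],[[0,0,0],0],[[0,0,0],0],[[0,0,0],0]]' 0.2 35
python3 - <<'E'
from h import *
rows([.6,.05,.2],-.3495)
E
```

```text
time: 4.12
tool_pos: [0.6006, 0.048, 0.0616]
tool_rot: [3.141, -0.003, -0.351]
contact_force: [-0.9, 0.1, 0.0]
opening: 0.0431
t 4.12 pos [0.6006 0.048  0.0616] yaw -0.3513 F [-0.9  0.1  0. ] op 0.0431 -> [  -1.3   -1.7 -138.4] -0.1
```

```bash
python3 -m pendant '[[[0,0,0],0],[[0,0,0],0],[[0,0,0],0],[[0,0,0],0]]' 0.2 35
python3 -m pendant '[[[0,0,-20],0],[[0,0,-50],0],[[0,0,-80],0],[[0,0,-110],0],[[0,0,-130],0],[[0,0,-140],0],[[0,0,-140],0]]'
python3 - <<'E'
from h import *
im=robot.read_camera('wrist')[:,:,::-1]
cv2.imwrite('pics/w3.png',im)
c,s=np.cos(-.3495),np.sin(-.3495)
st=np.array([.538,.2925])
g=st-.085*np.array([c,s]);print(g)
rows([*g,.2],-.3495)
E
```

```text
time: 4.45
tool_pos: [0.6006, 0.0481, 0.0615]
tool_rot: [3.142, -0.003, -0.351]
contact_force: [0.7, 0.4, -1.1]
opening: 0.0335
time: 5.03
tool_pos: [0.6012, 0.0481, 0.2036]
tool_rot: [-3.141, -0.006, -0.351]
contact_force: [0.3, -0.8, -2.6]
opening: 0.0337
[0.45813876 0.32160639]
t 5.08 pos [0.6003 0.0481 0.2015] yaw -0.3514 F [ 0.8  0.4 -3. ] op 0.0334 -> [-227.6 -207.8    1.5] -0.11
```

View pics/w3.png

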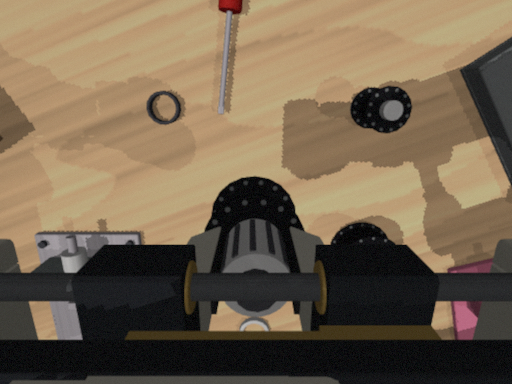

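Gripped: opening 33.5 mm, about 3 N of weight, hub upright. Carrying it to above the bed.

```bash
python3 -m pendant '[[[-26,-24,0],0],[[-54,-49,0],0],[[-82,-75,0],0],[[-110,-100,0],0],[[-138,-126,0],0],[[-166,-152,0],0],[[-194,-177,0],0],[[-214,-196,0],0],[[-224,-205,0],0],[[-228,-208,0],0]]'
python3 - <<'E'
from h import *
c,s=np.cos(-.3495),np.sin(-.3495)
g=np.array([.538,.2925])-.085*np.array([c,s])
rows([*g,.073],-.3495)
for n in ('wrist','top','scene'):
    im=robot.read_camera(n)[:,:,::-1].copy()
    cv2.imwrite(f'pics/{n}4.png',im)
k=K('wrist')
L=lambda x,y,z:[.538+x*c-y*s,.2925+x*s+y*c,z]
im=cv2.imread('pics/wrist4.png')
for pts in ([L(0,.05,.06),L(0,-.05,.06)],[L(0,.05,.01),L(0,-.05,.01)],[L(.06,.065,.01),L(.06,-.065,.01)]):
    q=[w2px('wrist',p,k) for p in pts]; print(np.round(q))
    cv2.line(im,*[tuple(int(v) for v in a) for a in q],(0,255,0),1)
cv2.imwrite('pics/w4o.png',im)
E
```

```text
time: 5.92
tool_pos: [0.4558, 0.3233, 0.1987]
tool_rot: [3.139, -0.0, -0.348]
contact_force: [-1.0, 0.3, -2.8]
opening: 0.0337
t 5.92 pos [0.4558 0.3233 0.1987] yaw -0.3485 F [-1.   0.3 -2.8] op 0.0337 -> [  2.8   0.8 125.7] 0.06
[[198.  90.]
 [308.  90.]]
[[206.  91.]
 [300.  91.]]
[[189.  29.]
 [317.  28.]]
```

View pics/w4o.png

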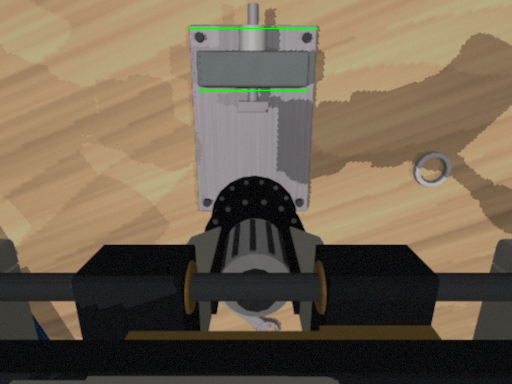

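View pics/scene4.png

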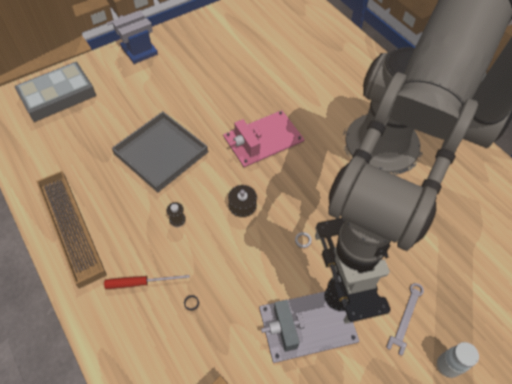

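The wrist view shows the stop face spanning columns 197–308 at row 87. I predicted 198–308 at row 90, so it lines up laterally and is about 2 mm further in. Lowering now.

```bash
python3 -m pendant '[[[2,0,30],0],[[2,0,65],0],[[2,0,95],0],[[2,0,110],0],[[2,0,118],0],[[2,0,121],0],[[2,0,123],0],[[2,0,123],0]]' 
python3 -m pendant '[[[0,0,1],0],[[0,0,2],0],[[0,0,2],0]]'
```

```text
time: 6.73
tool_pos: [0.461, 0.3198, 0.0775]
tool_rot: [3.141, -0.004, -0.352]
contact_force: [-0.7, -0.4, -3.1]
opening: 0.0336
time: 6.98
tool_pos: [0.4614, 0.3199, 0.0763]
tool_rot: [-3.141, -0.005, -0.352]
contact_force: [-0.9, 0.1, -2.6]
opening: 0.033
```

```bash
python3 -m pendant '[[[0,0,2],0],[[0,0,3],0],[[0,0,4],0],[[0,0,4],0]]'
python3 -m pendant '[[[0,0,1],0],[[0,0,2],0],[[0,0,2],0],[[0,0,2],0]]'
```

```text
time: 7.32
tool_pos: [0.4612, 0.3199, 0.072]
tool_rot: [-3.142, -0.004, -0.352]
contact_force: [-0.8, 0.6, -2.4]
opening: 0.0335
time: 7.65
tool_pos: [0.4618, 0.3202, 0.0713]
tool_rot: [-3.14, -0.006, -0.352]
contact_force: [-0.9, -0.5, 6.5]
opening: 0.0331
```

```bash
python3 -m pendant '[[[8,0,-0.5],0],[[16,0,-0.5],0],[[24,0,-0.5],0],[[31,0,-0.5],0],[[36,0,-0.5],0],[[39,0,-0.5],0],[[41,0,-0.5],0],[[41,0,-0.5],0]]'
python3 - <<'E'
from h import *
rows([.538,.2925,.0713],-.3495)
im=robot.read_camera('wrist')[:,:,::-1]
cv2.imwrite('pics/w5.png',im)
im=robot.read_camera('scene')[:,:,::-1]
cv2.imwrite('pics/s5.png',cv2.resize(im[200:370,230:400],None,fx=3,fy=3,interpolation=2))
E
```

```text
time: 8.32
tool_pos: [0.5005, 0.3058, 0.0718]
tool_rot: [-3.141, -0.005, -0.352]
contact_force: [-0.2, 0.7, -3.8]
opening: 0.033
t 8.32 pos [0.5005 0.3058 0.0718] yaw -0.3523 F [-0.2  0.7 -3.8] op 0.033 -> [39.8 -0.5  0.5] -0.16
```

View pics/w5.png

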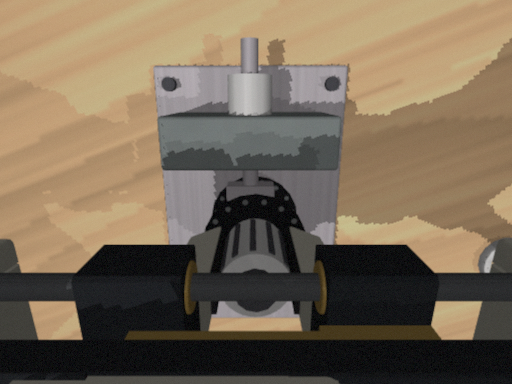

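View pics/s5.png

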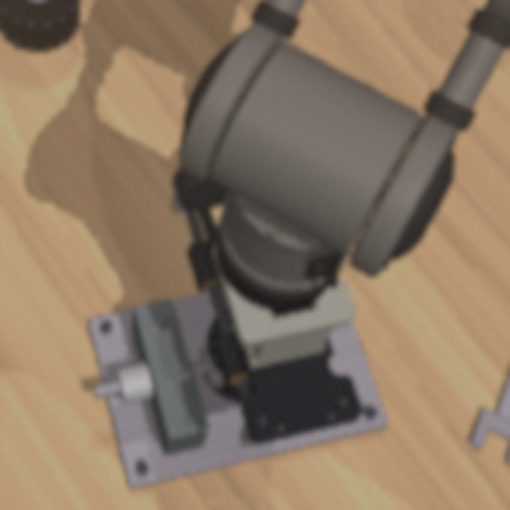

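The hub is centred on the feeler pad: pad at column 250, hub at column 252. There's no push force yet. Continuing in small steps.

```bash
python3 -m pendant '[[[2,0,0.5],0],[[4,0,0.5],0],[[6,0,0.5],0],[[7,0,0.5],0],[[7,0,0.5],0]]'
python3 -m pendant '[[[1,0,0],0],[[2,0,0],0],[[3,0,0],0],[[3,0,0],0]]'
```

```text
time: 8.83
tool_pos: [0.5061, 0.3038, 0.0714]
tool_rot: [-3.141, -0.004, -0.352]
contact_force: [-4.0, 1.8, -0.0]
opening: 0.0334
time: 9.17
tool_pos: [0.5086, 0.3029, 0.0714]
tool_rot: [-3.141, -0.003, -0.352]
contact_force: [-4.9, 1.9, 1.0]
opening: 0.0335
```

```bash
python3 -m pendant '[[[1,0,0],0],[[2,0,0],0],[[3,0,0],0],[[3,0,0],0]]'
python3 -m pendant '[[[1,0,0],0],[[2,0,0],0],[[3,0,0],0],[[3,0,0],0]]'
```

```text
time: 9.5
tool_pos: [0.5109, 0.3021, 0.0714]
tool_rot: [-3.141, -0.002, -0.352]
contact_force: [-5.2, 2.9, 0.4]
opening: 0.0334
time: 9.83
tool_pos: [0.5128, 0.3014, 0.0714]
tool_rot: [-3.141, -0.0, -0.352]
contact_force: [-6.6, 2.6, 1.9]
opening: 0.0336
```

```bash
python3 -m pendant '[[[1,0,0],0],[[2,0,0],0],[[3,0,0],0],[[3,0,0],0]]'
python3 -m pendant '[[[1,0,0],0],[[2,0,0],0],[[2,0,0],0]]'
python3 - <<'E'
from h import *
rows([.538,.2925,.0713],-.3495)
im=robot.read_camera('wrist')[:,:,::-1]
cv2.imwrite('pics/w6.png',cv2.resize(im[30:330,110:390],None,fx=2,fy=2,interpolation=2))
E
```

```text
time: 10.17
tool_pos: [0.5139, 0.301, 0.0715]
tool_rot: [3.141, 0.003, -0.352]
contact_force: [-8.1, 4.8, 4.3]
opening: 0.0338
time: 10.42
tool_pos: [0.5141, 0.301, 0.0715]
tool_rot: [3.141, 0.007, -0.352]
contact_force: [-8.8, 4.7, 3.3]
opening: 0.0332
t 10.42 pos [0.5141 0.301  0.0715] yaw -0.3521 F [-8.8  4.7  3.3] op 0.0332 -> [25.4 -0.3  0.2] -0.15
```

View pics/w6.png

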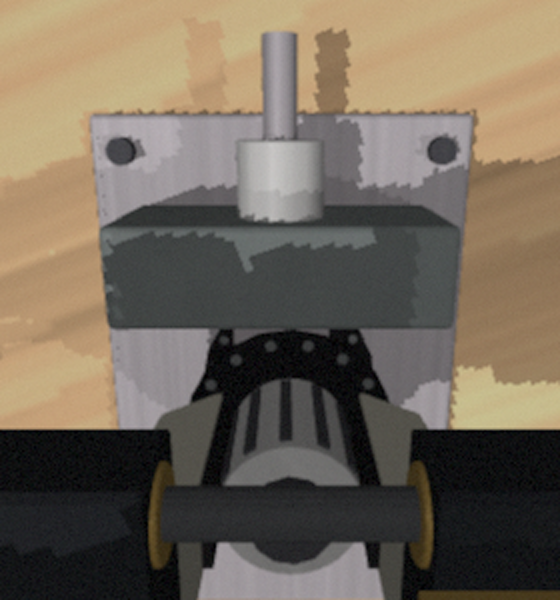

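The flange meets the face, motion has stopped and the force is about 10 N, above the feeler's 8 N at home. Adding 1 mm and holding.

```bash
python3 -m pendant '[[[1,0,0],0],[[1,0,0],0],[[1,0,0],0],[[1,0,0],0],[[1,0,0],0],[[1,0,0],0],[[1,0,0],0],[[1,0,0],0],[[1,0,0],0],[[1,0,0],0]]'
python3 -m pendant '[[[0,0,0],0],[[0,0,0],0],[[0,0,0],0],[[0,0,0],0],[[0,0,0],0],[[0,0,0],0],[[0,0,0],0],[[0,0,0],0],[[0,0,0],0],[[0,0,0],0]]'
python3 - <<'E'
from h import *
im=robot.read_camera('top')[:,:,::-1]
cv2.imwrite('pics/t7.png',cv2.resize(im[100:240,90:290],None,fx=3,fy=3,interpolation=2))
im=robot.read_camera('wrist')[:,:,::-1]
cv2.imwrite('pics/w7.png',cv2.resize(im[30:330,110:390],None,fx=2,fy=2,interpolation=2))
E
python3 -m pendant '[[[0,0,0],0],[[0,0,0],0],[[0,0,0],0],[[0,0,0],0],[[0,0,0],0],[[0,0,0],0],[[0,0,0],0],[[0,0,0],0],[[0,0,0],0],[[0,0,0],0]]'
```

```text
time: 11.3
tool_pos: [0.5139, 0.3011, 0.0715]
tool_rot: [3.14, 0.009, -0.352]
contact_force: [-6.5, 3.2, 2.2]
opening: 0.0336
time: 12.13
tool_pos: [0.5129, 0.3014, 0.0715]
tool_rot: [3.14, 0.011, -0.352]
contact_force: [-6.4, 1.7, 1.7]
opening: 0.0334
time: 13.07
tool_pos: [0.5122, 0.3017, 0.0715]
tool_rot: [3.14, 0.012, -0.352]
contact_force: [-5.9, 2.0, 1.1]
opening: 0.0334
```

View pics/w7.png

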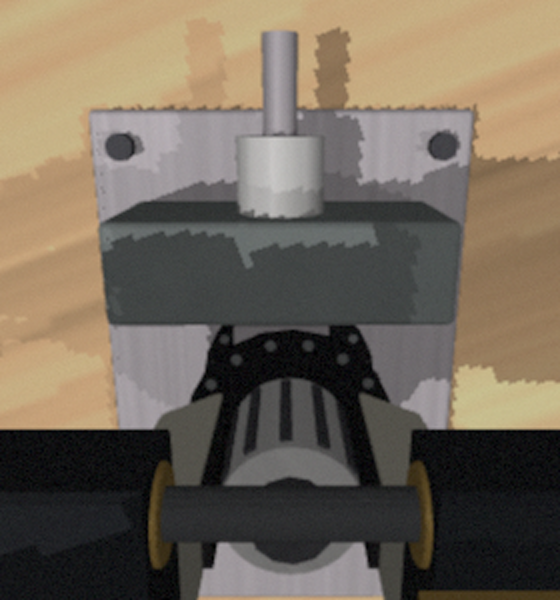

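View pics/t7.png

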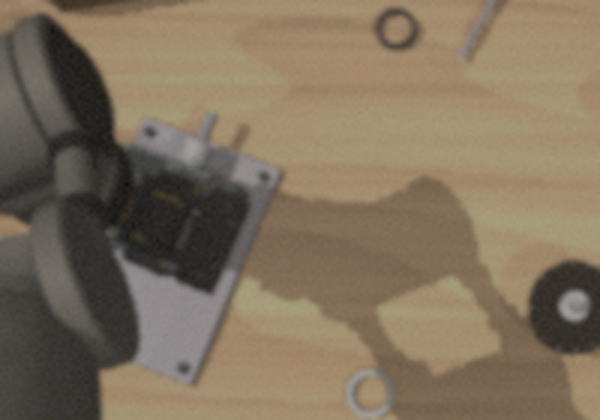

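Each call re-bases on the measured pose, so the push relaxed to about 6 N and the hub crept back about 2 mm. I'll push again and keep a standing lead in every row so the hold is certain.

```bash
python3 -m pendant '[[[1,0,0],0],[[2,0,0],0],[[3,0,0],0],[[4,0,0],0],[[4,0,0],0],[[4,0,0],0]]'
python3 -m pendant '[[[3,0,0],0],[[3,0,0],0],[[3,0,0],0],[[3,0,0],0]]'
```

```text
time: 13.57
tool_pos: [0.5144, 0.301, 0.0717]
tool_rot: [3.139, 0.015, -0.352]
contact_force: [-8.5, 4.5, 4.8]
opening: 0.0336
time: 13.9
tool_pos: [0.5147, 0.3009, 0.0718]
tool_rot: [3.138, 0.02, -0.352]
contact_force: [-11.8, 5.2, 5.1]
opening: 0.0334
```

```bash
python3 -m pendant '[[[2.5,0,0],0],[[2.5,0,0],0],[[2.5,0,0],0],[[2.5,0,0],0],[[2.5,0,0],0],[[2.5,0,0],0],[[2.5,0,0],0],[[2.5,0,0],0],[[2.5,0,0],0],[[2.5,0,0],0]]'
python3 -m pendant '[[[2.5,0,0],0],[[2.5,0,0],0],[[2.5,0,0],0],[[2.5,0,0],0],[[2.5,0,0],0],[[2.5,0,0],0],[[2.5,0,0],0],[[2.5,0,0],0],[[2.5,0,0],0],[[2.5,0,0],0]]'
python3 -m pendant '[[[2.5,0,0],0],[[2.5,0,0],0],[[2.5,0,0],0],[[2.5,0,0],0],[[2.5,0,0],0],[[2.5,0,0],0],[[2.5,0,0],0],[[2.5,0,0],0],[[2.5,0,0],0],[[2.5,0,0],0]]'
python3 - <<'E'
from h import *
rows([.538,.2925,.0713],-.3495)
im=robot.read_camera('wrist')[:,:,::-1]
cv2.imwrite('pics/w8.png',cv2.resize(im[30:330,110:390],None,fx=2,fy=2,interpolation=2))
E
```

```text
time: 14.73
tool_pos: [0.5146, 0.3009, 0.0718]
tool_rot: [3.137, 0.025, -0.351]
contact_force: [-11.6, 5.3, 5.2]
opening: 0.0336
time: 15.57
tool_pos: [0.5147, 0.301, 0.0718]
tool_rot: [3.137, 0.029, -0.351]
contact_force: [-10.2, 4.8, 4.5]
opening: 0.0334
time: 16.4
tool_pos: [0.5147, 0.3009, 0.0719]
tool_rot: [3.136, 0.033, -0.351]
contact_force: [-10.7, 5.4, 5.0]
opening: 0.0331
t 16.4 pos [0.5147 0.3009 0.0719] yaw -0.3508 F [-10.7   5.4   5. ] op 0.0331 -> [24.8 -0.1  0.6] -0.08
```

View pics/w8.png

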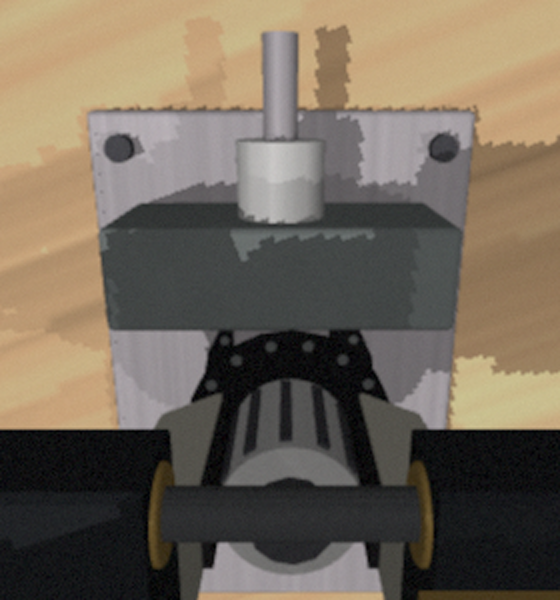

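Held for over 2.5 s with the TCP steady to 0.2 mm and 12 N of push. The plunger rod sticks out behind the stop by 54 px, up from 34 px free, which is about 10 mm pressed. Backing off before lifting.

```bash
python3 -m pendant '[[[-5,0,-1],0],[[-13,0,-1],0],[[-22,0,-1],0],[[-32,0,-1],0],[[-42,0,-2],0],[[-50,0,-8],0],[[-55,0,-25],0],[[-55,0,-55],0],[[-55,0,-90],0],[[-55,0,-125],0]]'
python3 - <<'E'
from h import *
rows([.554,-.313,.2],-.3495)
for n in ('wrist','scene'):
    im=robot.read_camera(n)[:,:,::-1]; cv2.imwrite(f'pics/{n}9.png',im)
E
```

```text
time: 17.28
tool_pos: [0.4665, 0.3191, 0.2004]
tool_rot: [3.135, 0.033, -0.35]
contact_force: [1.0, 0.2, -2.2]
opening: 0.0336
t 17.28 pos [0.4665 0.3191 0.2004] yaw -0.3504 F [ 1.   0.2 -2.2] op 0.0336 -> [2.992e+02 5.637e+02 4.000e-01] -0.05
```

View pics/wrist9.png

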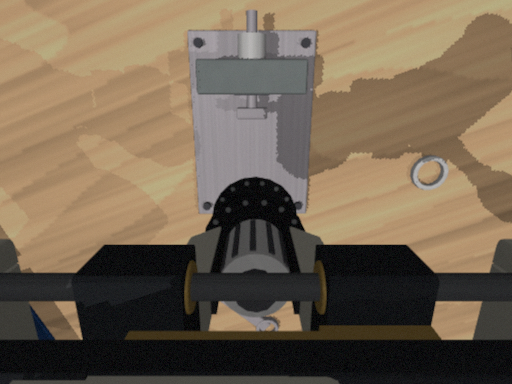

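View pics/scene9.png

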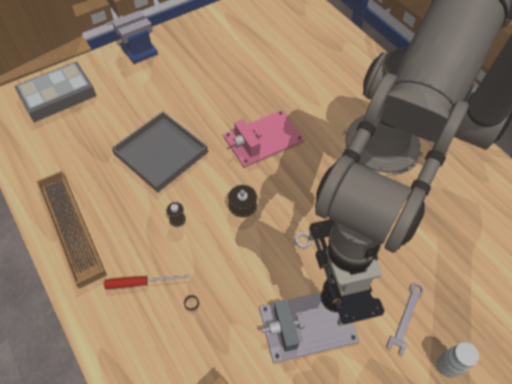

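The feeler has sprung out again: pad at (252,113). The hub is still held upright. Carrying it to the tray.

```bash
python3 -m pendant '[[[12,23,-2],0],[[30,57,-3],0],[[48,91,-4],0],[[66,125,-5],0],[[84,159,-6],0],[[102,193,-7],0],[[120,227,-8],0],[[138,261,-9],0],[[156,295,-10],0],[[174,329,-10],0]]'
python3 - <<'E'
from h import *
rows([.554,-.313,.2],-.3495)
E
```

```text
time: 18.22
tool_pos: [0.5203, -0.0497, 0.2104]
tool_rot: [-3.138, 0.023, -0.35]
contact_force: [1.3, -0.2, -2.3]
opening: 0.0334
t 18.22 pos [ 0.5203 -0.0497  0.2104] yaw -0.3502 F [ 1.3 -0.2 -2.3] op 0.0334 -> [122.  235.8  10.4] -0.04
```

```bash
python3 -m pendant '[[[18,34,0],0],[[36,68,0],0],[[54,102,0],0],[[70,135,0],0],[[87,168,0],0],[[103,200,0],0],[[115,222,0],0],[[121,234,0],0],[[122,236,0],0],[[122,236,0],0]]'
python3 - <<'E'
from h import *
rows([.554,-.313,.067],-.3495)
for n in ('wrist','scene'):
    im=robot.read_camera(n)[:,:,::-1]; cv2.imwrite(f'pics/{n}10.png',im)
E
```

```text
time: 19.05
tool_pos: [0.5535, -0.3135, 0.2059]
tool_rot: [-3.138, 0.025, -0.352]
contact_force: [0.8, 0.1, -2.0]
opening: 0.0334
t 19.05 pos [ 0.5535 -0.3135  0.2059] yaw -0.3515 F [ 0.8  0.1 -2. ] op 0.0334 -> [  0.4  -0.6 138.9] -0.12
```

View pics/wrist10.png

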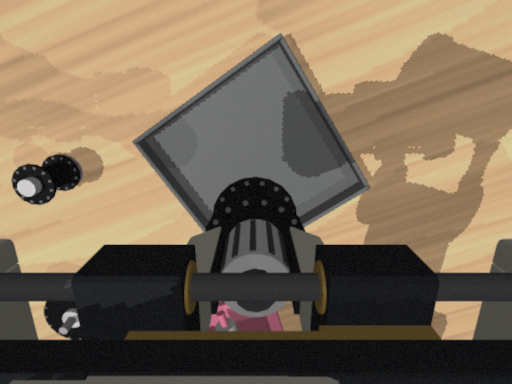

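View pics/scene10.png

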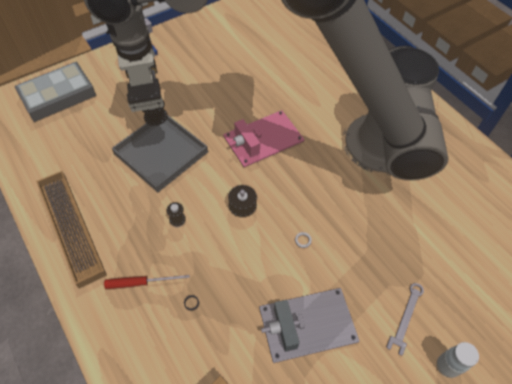

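Run:
```python
from h import *
for q in ((281,36),(135,142),(369,186)): print(px2w('wrist',*q,.03).round(3))
print((px2w('wrist',135,142,.03)+px2w('wrist',369,186,.03))/2)
for q in ((115,149),(163,114),(207,149),(160,189)): print('s',px2w('scene',*q,.03).round(3))
```

```text
[ 0.668 -0.38   0.03 ]
[ 0.624 -0.2    0.03 ]
[ 0.49  -0.425  0.03 ]
[ 0.55702811 -0.31239722  0.03      ]
s [ 0.663 -0.371  0.03 ]
s [ 0.491 -0.413  0.03 ]
s [ 0.449 -0.232  0.03 ]
s [ 0.619 -0.185  0.03 ]
```

All three cameras agree on a tray centre near (0.556, -0.310). Lowering.

```bash
python3 -m pendant '[[[0,0,25],0],[[0,0,60],0],[[0,0,95],0],[[0,0,115],0],[[0,0,125],0],[[0,0,131],0],[[0,0,134],0],[[0,0,134],0]]'
python3 -m pendant '[[[0,0,1],0],[[0,0,2],0],[[0,0,3],0],[[0,0,3],0]]'
```

```text
time: 19.82
tool_pos: [0.5516, -0.3102, 0.0735]
tool_rot: [-3.138, 0.023, -0.349]
contact_force: [-0.7, 0.5, -1.9]
opening: 0.0335
time: 20.15
tool_pos: [0.5517, -0.3103, 0.071]
tool_rot: [-3.138, 0.022, -0.349]
contact_force: [-1.3, 0.9, -2.2]
opening: 0.0331
```

```bash
python3 -m pendant '[[[0,0,1],0],[[0,0,2],0],[[0,0,3],0],[[0,0,3],0]]'
python3 -m pendant '[[[0,0,1],0],[[0,0,2],0],[[0,0,2],0],[[0,0,2],0]]'
```

```text
time: 20.48
tool_pos: [0.5515, -0.3102, 0.0677]
tool_rot: [-3.138, 0.022, -0.349]
contact_force: [-0.6, 0.9, -2.8]
opening: 0.0333
time: 20.82
tool_pos: [0.5516, -0.3103, 0.0666]
tool_rot: [-3.138, 0.021, -0.349]
contact_force: [-3.0, 1.4, 5.6]
opening: 0.0334
```

Contact with the tray floor at TCP z = 0.0666, against 0.0665 expected. Opening gently.

```bash
python3 -m pendant '[[[0,0,0],0],[[0,0,0],0],[[0,0,0],0],[[0,0,0],0],[[0,0,0],0],[[0,0,0],0],[[0,0,0],0],[[0,0,0],0],[[0,0,0],0],[[0,0,0],0]]' 0.9 20
python3 - <<'E'
from h import *
rows([.5516,-.3103,.2],-.3495)
im=robot.read_camera('wrist')[:,:,::-1]; cv2.imwrite(f'pics/w11.png',im)
E
```

```text
time: 21.65
tool_pos: [0.5516, -0.3103, 0.0666]
tool_rot: [-3.138, 0.021, -0.349]
contact_force: [-0.3, -0.3, 0.9]
opening: 0.0825
t 21.65 pos [ 0.5516 -0.3103  0.0666] yaw -0.349 F [-0.3 -0.3  0.9] op 0.0825 -> [  -0.     0.  -133.4] 0.03
```

View pics/w11.png

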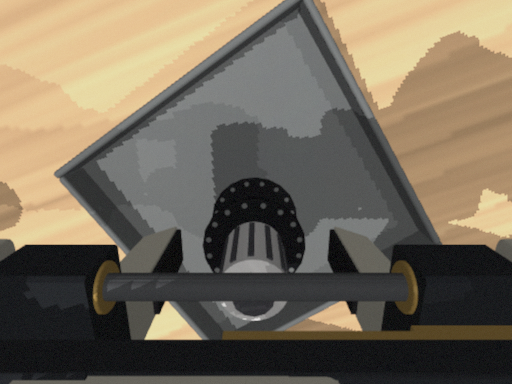

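The hub stands free between the open fingers. Retreating straight up.

```bash
python3 -m pendant '[[[0,0,-10],0],[[0,0,-25],0],[[0,0,-50],0],[[0,0,-80],0],[[0,0,-115],0],[[0,0,-145],0],[[-30,0,-150],0],[[-70,0,-150],0],[[-100,0,-150],0],[[-100,0,-150],0]]'
python3 - <<'E'
from h import *
for n in ('wrist','scene','top'):
    im=robot.read_camera(n)[:,:,::-1]; cv2.imwrite(f'pics/{n}12.png',im)
print(robot.find_in('wrist','hub_grip'),robot.find_in('scene','hub_grip'),robot.find_in('top','feeler'))
print(w2px('scene',[.5516,-.3103,.105]),w2px('scene',[.5516,-.3103,.005]))
E
```

```text
time: 22.53
tool_pos: [0.4559, -0.2752, 0.2197]
tool_rot: [-3.138, 0.025, -0.349]
contact_force: [0.5, -0.5, -0.3]
opening: 0.0824
[{'xy': [0.4957, 0.1875], 'p': 0.91}] [{'xy': [0.3172, 0.3641], 'p': 0.6}] [{'xy': [0.6832, 0.6755], 'p': 0.58}, {'xy': [0.2904, 0.4458], 'p': 0.42}]
[156.56477607 128.74989102] [162.27163744 151.72907113]
```

View pics/wrist12.png

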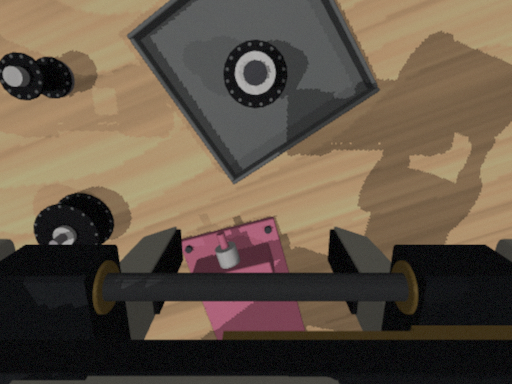

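View pics/scene12.png

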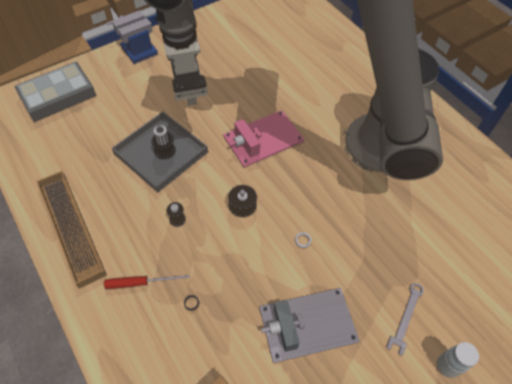

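View pics/top12.png

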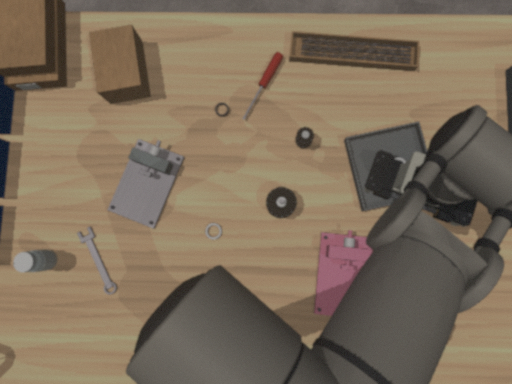

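The hub stands upright in the tray: cap and flanges are concentric at wrist (255,73), and it shows at scene (162,138). The gripper is clear and the other parts are where they started.

```bash
python3 -c "
from cell import robot
print(robot.hand_in(), robot.observe()['time'])"
```

```text
the job is handed in; nothing more can be done
the job is handed in; nothing more can be done
```

I gauged the rear hub and left it standing upright near the middle of the grey tray, then handed the job in at about 23 s of the 56 s allowed. No verdict was reported.

- **Gauge:** I stood the hub on the bed, in line with the middle of the stop, and pushed it in. On the first hold the push relaxed to about 6 N and the hub crept back about 2 mm. I pushed again with a steady lead. For the second hold of about 2.5 s the push was 11–13 N, more than the feeler's 8 N at home, and the position was steady to 0.2 mm. The plunger rod stuck out about 10 mm further behind the stop, so the feeler was pressed in.
- **Tray:** The hub touched the tray floor at z 0.0666, against 0.0665 expected. After I let go, the wrist and scene pictures showed it upright inside the walls. The gripper is clear, the feeler is out again, and the other parts look where they were.
- **Disagreements:**
  - The top and scene cameras differed by about 2–3 mm at the hub and gauge, and by up to 13 mm at the tray corners I picked by eye.
  - The wrist camera put the stop about 2 mm further in than the other two.
  - The tool tilted up to 0.033 rad during the hold, against 0.18 allowed.
  - One early move overshot in free air and I corrected it.

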